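# Set up the prize wheel of a market stall

## Task

Get the prize wheel ready for opening. First stand the square tin on the stand's board, pushed flush into the corner of the raised fence, and let go of it; then stand the tall slim jar beside it, pushed up against both the tin and the long front fence (the one on the side of the wheel's marked face), and let go. Only then turn the wheel by its rim until its bar-shaped mark is straight up at the top, and leave it standing still there; do not push or tip anything else.

Things in the scene. Friction and masses are not known exactly. Their poses are not given: they have to be found in the camera images.
- stand: Fixed wooden stand; board 180 (its x) x 400 (its y) x 15 mm; origin at the centre of its underside, on the table; yaw varies. The wheel stands over its +y part (y = 85 mm, x = 0), held by a post 160 mm high on the -x side; an apron on the +x side (x 40 to 48 mm, up to 77 mm over the table) hides the wheel's lowest part. The part at y -190 to -45 mm is the prize board.
- corner (a point): Inner corner of the prize board's fence, at the board's top (15 mm over the table); axes as the stand's, at its x = 80, y = -190 mm. The front fence runs 145 mm from here along +y, the end fence 170 mm along -x; both are 20 mm high (top 35 mm over the table) and 10 mm thick. The other sides are open.
- hub (a point): Centre of the wheel, 145 mm over the table; axes as the stand's, axle along x. The wheel is a smooth wooden disc, 220 mm diameter, 20 mm thick (10 mm each side), 0.4 kg, balanced, turning freely with slight bearing friction. A thin fixed arrow on the +x face points straight up to 65 mm from the centre; the outer 35 mm of both faces and the rim are free to touch.
- mark (a point): Centre of the mark on the wheel's +x face, 95 mm from the axle: a single dark steel bar inlaid flush, 9 x 30 mm, lying radially and running over the rim; at the other eleven twelfths of the face are round 10 mm studs of the same steel.
- wheel_top (a point): Fixed point where the centre of the mark is when it is straight up.
- wheel (a joint): Wheel angle in rad, 0 (or any multiple of 2 pi) with the mark straight up; it grows as the top of the wheel moves towards the stand's -y (the prize board). No stops.
- tin_center (a point): Centre (half-way up) of the square metal tin, 52 x 52 x 74 mm, 0.22 kg, standing on the table at any yaw; x and y are normal to its sides. On the prize board its centre is 52 mm over the table.
- jar_center (a point): Centre (half-way up) of the slim honey jar, 54 mm diameter up to 60 mm, then a 49 mm brass lid to 85 mm high, 0.28 kg, standing upright.
- squat_center (a point): Bystander: centre of a squat honey jar, 68 mm diameter, 52 mm high, standing.
- bottle_center (a point): Bystander: centre of a small green bottle, 60 mm diameter, 240 mm high, standing.
- cup_center (a point): Bystander: centre of a white tasting cup, 40 mm diameter, 45 mm high, standing on the prize board.
- mill: Bystander: turned wooden pepper mill, 44 mm diameter, 120 mm high, standing; origin at its underside.
- oil: Bystander: bottle, 74 mm diameter, 200 mm high, standing; origin at its underside.
- mustard: Bystander: wide jar, 72 mm diameter, 85 mm high, standing; origin at its underside.
- tin: The square tin itself (origin at its underside).
- jar: The slim jar itself (origin at its underside).
There are look-alikes about, which are no part of the job. Leave any pink or red look-alike of the jar alone. There is more than one size of the tin; the job needs the smallest.

How it is judged:
On the way, in this order (a step that is already met when the one before it is completed fails the run):
1. the tin stands flush in the fence corner, let go (x of tin_center in the frame of stand between 0.049 and 0.06 m and y of tin_center in the frame of stand between -0.17 and -0.159 m and z of tin_center in the frame of stand below 0.057 m and angle between tin_center's own z axis and vertical below 0.1 rad and (angle between the x axis of tin_center and the x axis of stand, either way round below 0.09 rad or angle between the x axis of tin_center and the y axis of stand, either way round below 0.09 rad) and contact force between the fingers and tin below 0.1 N), for 0.2 s.
2. the jar stands against the front fence and the tin, let go (x of jar_center in the frame of stand between 0.048 and 0.059 m and y of jar_center in the frame of stand between -0.12 and -0.103 m and z of jar_center in the frame of stand below 0.0625 m and angle between each of jar_center, tin_center's own z axis and vertical below 0.1 rad and x of tin_center in the frame of stand between 0.049 and 0.06 m and y of tin_center in the frame of stand between -0.17 and -0.159 m and z of tin_center in the frame of stand below 0.057 m and (angle between the x axis of tin_center and the x axis of stand, either way round below 0.09 rad or angle between the x axis of tin_center and the y axis of stand, either way round below 0.09 rad) and contact force between the fingers and jar below 0.1 N), for 0.2 s.
3. the mark is at the top and the wheel is still (distance between mark and wheel_top below 0.01 m and velocity of joint wheel between -0.05 and 0.05 rad/s), for 0.2 s.
At the end, for the whole second after the job is handed in: The tin stands on the prize board within 5 mm of both fences and square to them within 5 degrees; the jar stands upright within 5 mm of the front fence and within about 8 mm of the tin; the mark is within 10 mm of straight up and the wheel is still; all is let go and at rest (all of step 3 and x of tin_center in the frame of stand between 0.049 and 0.06 m and y of tin_center in the frame of stand between -0.17 and -0.159 m and z of tin_center in the frame of stand below 0.057 m and angle between each of tin_center, jar_center's own z axis and vertical below 0.1 rad and (angle between the x axis of tin_center and the x axis of stand, either way round below 0.09 rad or angle between the x axis of tin_center and the y axis of stand, either way round below 0.09 rad) and x of jar_center in the frame of stand between 0.048 and 0.059 m and y of jar_center in the frame of stand between -0.12 and -0.103 m and z of jar_center in the frame of stand below 0.0625 m and linear speed of each of tin, jar below 0.02 m/s); the robot touches nothing.
It fails at once if a bystander is pushed more than 30 mm (distance of any of squat_center, bottle_center, cup_center, mill, oil, mustard from where it was at the start of the episode above 0.03 m).
It fails at once if a bystander, the tin or the jar is tipped (angle between any of squat_center, bottle_center, cup_center, mill, oil, mustard, tin_center, jar_center's own z axis and vertical above 0.5 rad).
It also fails if it takes over 72 s, if anything falls off the work surface, if the arm or the gripper's body presses on something with over 40 N, if the wrist force passes 120 N, or if a joint passes its speed limit or range.

## Robot

A 6-joint arm with a two-finger parallel gripper is mounted at the origin on the work surface. World frame = base frame: x ahead of the robot, y to its left, z up, the work surface at z = 0. Lengths are in m, angles in rad, forces in N, time in s.
With the tool pointing down it reaches from about 0.275 to 0.825 m from the base axis. Payload 4.9 kg.
Tool frame: the origin (TCP) lies at the very end of the fingers, on their centre line; the grasp point (between the pads) lies 19 mm behind it; z points along the fingers, y is the direction in which the jaws open and shut (so a half turn about z gives the same grasp; the last joint's range is limited). The gripper opens to 85 mm and grips with 20 to 120 N. Pads are 22 mm wide; open, the fingers measure 114 mm over their backs; the gripper's body (76 mm by 85 mm) begins 54 mm behind the grasp point. The pads swing forward as they close: fully open they stand 13 mm farther back than shut.
Start: joints at [-1.371, 0.326, -0.193, 1.052, 0, 1.437], TCP at [0.18, -0.52, 0.231] pointing down, gripper open.
Joint ranges: [-2.65, 2.65], [-0.97, 1.79], [-1.3, 1.35], [-1.93, 2.1], [-1.47, 1.37], [-3.14, 3.14]. Speed limits (rad/s): [2.57, 2.57, 3.14, 3.14, 3.14, 3.14].

## Interface

Orientations are given as a unit quaternion [w, x, y, z].
In Python, from station import * gives the robot as it stands. Calls block until the motion is done:
- goto(position, orientation): joint-space move of the TCP to a pose.
- move_straight(position, speed=0.15, rot=None): straight line of the TCP; rot=None keeps the orientation; speed is the mean speed in m/s.
- set_joints(angles): joint-space move.
- open_jaws() and clamp(): open the fingers fully, or close them until they stop; the grip force is fixed at half the most.
- dwell(seconds).
- inverse_kinematics(position, orientation): joint angles nearest the present ones, or None.
- sense(): the state.
- grab_frame(name): name is "scene" or "top"; returns the picture (480x640x3 uint8, blue, green, red); there is no depth.
- camera_params(name): a dict with "vertical_fov" (degrees; the focal length in pixels is half the picture's height over the tangent of half this angle, whatever the lens; pixels are square), "cx", "cy" (the principal point, pixels), "dist_coeffs" ([k1, k2, p1, p2, k3] as OpenCV has them; the pictures are not rectified), "world_to_cam" (4x4, takes a point from world to camera coordinates). Camera axes: x right, y down, z forward; pixel columns grow to the right and rows downward; lengths in m; the calibration is good to about 2 mm. A picture is of the moment at which its call begins. camera_params takes no time and is no camera call.
A pose or a line that the arm cannot do raises MotionError and nothing moves.
- close_job(): hands the job in, once; it reports no verdict.
Trained networks look in the newest picture that a camera, given by its name, has taken for a name from the list of things; names that differ only in an ending like _2 or _b are one class to them, and where a whole thing is asked for, a point or a joint stands for the part that bears it (a point fixed in the world has none). Each returns a list of dicts, best first, with "conf" (0 to 1); they miss things now and then, are a little off and sometimes report something else, mostly with a low value. They report only what shows in the picture. A call takes as long as a camera call. They do not tell look-alikes from the thing itself.
- regions_of(camera, thing): "pixels" (480x640 bool, what is visible of it) and "extent" ([centre column, centre row, width, height] in pixels, round what is visible of it).
The state is a dict: "clock": time; "joints": joint angles; "joint_velocities": joint speeds; "tau": joint torques, N m; "ee_pos": TCP position; "tcp_rot": TCP orientation; "ft_force": force on the tool from outside, world axes, zero at the start; "moment": the same for the moment, N m; "finger_gap": finger opening in m.
Only numpy, scipy, OpenCV 4.12 (cv2) and the standard library are available. Lean on these libraries where they do the work, as an engineer would, in place of code of your own. Each camera call takes 0.05 s, during which the arm holds its last target. There are 200 camera calls.

## Working session

There is one attempt and no reset: what is moved stays moved. The work goes in short steps, each a Python script; the robot and the scene stay as the last script left them, time stands still between calls to the robot, and variables do not carry over. Pictures are saved under pics/ and viewed, about 8 in all and at most 12, crops included, and the job is handed in when it is done.

```bash
mkdir -p pics; ls
python3 - <<'E'
from station import *
import cv2
for n in("scene","top"):
    cv2.imwrite(f"pics/{n}0.png",grab_frame(n)); p=camera_params(n); print(n,p)
    for t in("stand","tin","jar","squat_center","bottle_center","cup_center","mill","oil","mustard","mark","wheel"):
        print(t,[(round(r["conf"],2),[int(v) for v in r["extent"]]) for r in regions_of(n,t)])
E
```

```text
pics
scene {'vertical_fov': 54.406232403641376, 'cx': 323.78606230769896, 'cy': 237.94484009898486, 'dist_coeffs': array([-0.06642717,  0.        ,  0.        ,  0.        ,  0.        ]), 'world_to_cam': array([[-0.83138639,  0.55561144, -0.00962267,  0.44285276],
       [ 0.4519815 ,  0.66604347, -0.59337916, -0.0922616 ],
       [-0.32327913, -0.49767662, -0.80486557,  1.36276573],
       [ 0.        ,  0.        ,  0.        ,  1.        ]])}
stand [(0.56, [322, 296, 161, 151])]
tin [(0.89, [401, 400, 29, 39]), (0.64, [504, 321, 51, 51]), (0.59, [444, 306, 41, 45])]
jar [(0.97, [212, 192, 23, 31]), (0.8, [242, 228, 23, 30]), (0.78, [251, 198, 17, 33]), (0.38, [323, 297, 152, 147])]
squat_center [(0.79, [435, 371, 29, 36])]
bottle_center [(0.87, [292, 175, 23, 71]), (0.17, [326, 298, 152, 146])]
cup_center []
mill [(0.69, [348, 413, 21, 32])]
oil [(0.85, [340, 458, 40, 42])]
mustard [(0.7, [203, 229, 34, 37])]
mark [(0.61, [349, 285, 76, 85]), (0.56, [324, 297, 156, 148])]
wheel [(0.56, [347, 286, 78, 88]), (0.27, [348, 412, 19, 34])]
top {'vertical_fov': 42.86553242010848, 'cx': 
[... 358 characters left out ...]
3, -9.94895252e-01,
         1.64127896e+00],
       [ 0.00000000e+00,  0.00000000e+00,  0.00000000e+00,
         1.00000000e+00]])}
stand [(0.74, [302, 237, 152, 83]), (0.61, [178, 228, 28, 31])]
tin [(0.97, [221, 312, 41, 39]), (0.95, [177, 345, 34, 36]), (0.89, [180, 227, 31, 31])]
jar [(0.98, [403, 209, 23, 24]), (0.77, [468, 207, 28, 21]), (0.56, [434, 231, 22, 21])]
squat_center [(0.85, [185, 271, 27, 29])]
bottle_center [(0.57, [416, 274, 33, 20]), (0.46, [185, 271, 30, 29])]
cup_center [(0.57, [332, 252, 13, 10])]
mill [(0.89, [193, 189, 21, 21])]
oil [(0.83, [168, 165, 39, 36])]
mustard [(0.61, [421, 173, 28, 29])]
mark [(0.72, [268, 234, 86, 22])]
wheel [(0.77, [268, 234, 88, 25])]
```

Run:
```python
import cv2
a=cv2.imread("pics/scene0.png")[130:480,150:550]; cv2.imwrite("pics/s1.png",cv2.resize(a,(685,600),interpolation=cv2.INTER_CUBIC))
a=cv2.imread("pics/top0.png")[130:370,140:510]; cv2.imwrite("pics/t1.png",cv2.resize(a,(800,519),interpolation=cv2.INTER_CUBIC))
```

```text
(no output)
```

View pics/s1.png

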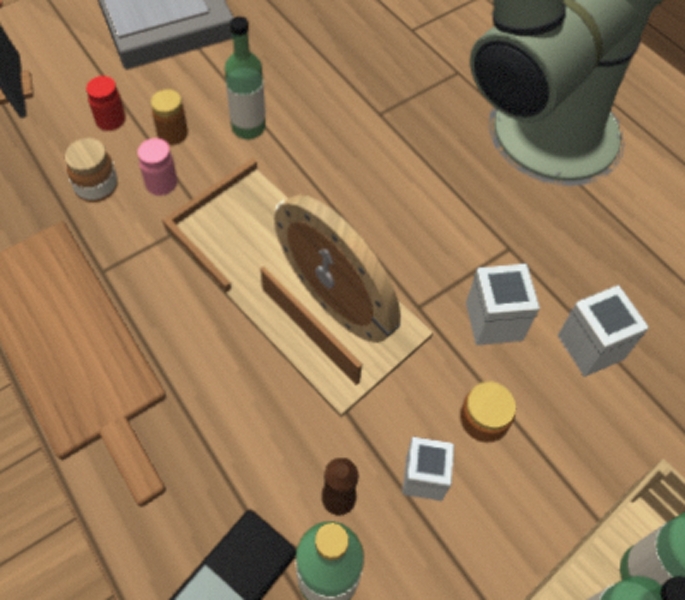

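View pics/t1.png

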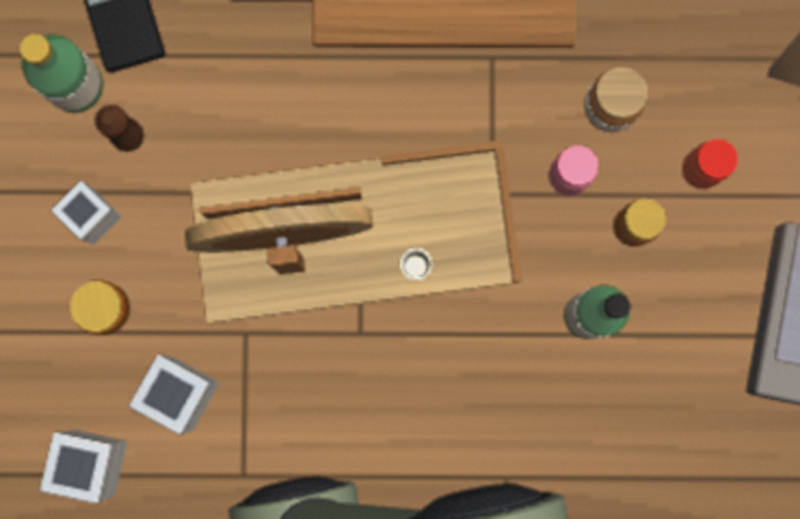

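The mark is at the wheel's lower right, at scene (371,321). There are three tins, at top (221,312), (177,345) and (180,227). The last, also at scene (401,400), is clearly the smallest. The jar candidates are pink at top (403,209), red at (468,207) and gold-lidded at (434,231), and the gold one is meant. Next I'll fit the poses.

```bash
cat > h.py <<'E'
import numpy as np, cv2
from scipy.optimize import minimize
from scipy.spatial.transform import Rotation as R
from station import *
def cam(n):
    p=camera_params(n); f=240/np.tan(np.radians(p["vertical_fov"]/2))
    return np.array([[f,0,p["cx"]],[0,f,p["cy"]],[0,0,1]]),np.array(p["dist_coeffs"]),np.array(p["world_to_cam"])
def proj(n,P):
    K,d,T=cam(n); return cv2.projectPoints(np.asarray(P,float).reshape(-1,3),cv2.Rodrigues(T[:3,:3])[0],T[:3,3],K,d)[0].reshape(-1,2)
def back(n,uv,z):
    K,d,T=cam(n); q=cv2.undistortPoints(np.asarray(uv,float).reshape(-1,1,2),K,d).reshape(-1,2)
    r=np.c_[q,np.ones(len(q))]@T[:3,:3]; c=-T[:3,:3].T@T[:3,3]
    return c+r*((z-c[2])/r[:,2])[:,None]
def S2W(s,P):  # stand pose (x,y,yaw)
    P=np.asarray(P,float).reshape(-1,3); c,k=np.cos(s[2]),np.sin(s[2])
    return np.c_[s[0]+c*P[:,0]-k*P[:,1],s[1]+k*P[:,0]+c*P[:,1],P[:,2]]
def W2S(s,P):
    P=np.asarray(P,float).reshape(-1,3); c,k=np.cos(s[2]),np.sin(s[2]); d=P[:,:2]-np.array(s[:2])
    return np.c_[d[:,0]*c+d[:,1]*k,-d[:,0]*k+d[:,1]*c,P[:,2]]
E
cat > fit.py <<'E'
from h import *
im={n:cv2.imread(f"pics/{n}0.png") for n in("scene","top")}
G={}
for n,i in im.items():
    g=cv2.GaussianBlur(i,(0,0),1).astype(float); m=np.sqrt(sum(cv2.Sobel(g,-1,a,b)**2 for a,b in((1,0),(0,1))).sum(2)); G[n]=cv2.GaussianBlur(np.minimum(m,120),(0,0),1).astype(np.float32)
def score(segs,n):
    t=np.linspace(.03,.97,60)[:,None]; P=np.vstack([np.array(a)+(np.array(b)-a)*t for a,b in segs]); u=proj(n,P).astype(np.float32)
    return cv2.remap(G[n],u[:,:1],u[:,1:],cv2.INTER_LINEAR).mean()
# stand: initial from top clicks
s2=lambda x,y:(140+x/2.162,130+y/2.162)
W=back("top",[s2(205,320),s2(190,183),s2(517,283)],.015); W4=back("top",[s2(497,150)],.035)[0]
ax=W[1]-W[0]; c=(W[1]+W[2])/2; yaw=np.arctan2(ax[1],ax[0]); s0=np.array([c[0],c[1],yaw]); print("init",s0,"sizes",np.linalg.norm(W[1]-W[0]),np.linalg.norm(W[2]-W[0]))
tops=[((-.09,.2,.015),(.09,.2,.015)),((.09,.2,.015),(.09,-.045,.015)),((-.09,.2,.015),(-.09,-.19,.015)),((.09,-.2,.035),(-.09,-.2,.035)),((.09,-.2,.035),(.09,-.045,.035)),((.08,-.19,.035),(-.09,-.19,.035)),((.08,-.19,.035),(.08,-.045,.035))]
f=lambda s,ns:-sum(score([S2W(s,e) for e in tops],n) for n in ns)
for ns in(("top",),("scene",),("top","scene")):
    best=min((minimize(f,s0+d,(ns,),method="Nelder-Mead",options=dict(initial_simplex=s0+d+np.array([[0,0,0],[.006,0,0],[0,.006,0],[0,0,.03]]),xatol=1e-4)) for d in ([0,0,0],[.004,0,0],[-.004,.004,0],[0,-.004,.02])),key=lambda r:r.fun); print(ns,best.x,best.fun)
s=best.x; np.save("s.npy",s)
# tin: white top mask
for n,(x,y) in(("top",(180,227)),("scene",(401,395))):
    x0,y0=x-30,y-30; b=im[n][y0:y0+60,x0:x0+60]; m=(b.min(2)>195).astype(np.uint8)
    k,l,st,_=cv2.connectedComponentsWithStats(m); j=1+st[1:,4].argmax(); pts=np.argwhere(l==j)[:,::-1]+[x0,y0]
    P=back(n,pts,.074); r=cv2.minAreaRect((P[:,:2]*1000).astype(np.float32)); print("tin",n,r)
# tin edge fit, jar circle fit in both
sq=np.array([[-1,-1],[1,-1],[1,1],[-1,1]])*.026
def tinf(p):
    c,k=np.cos(p[2]),np.sin(p[2]); q=sq@np.array([[c,k],[-k,c]])+p[:2]; q=np.c_[q,[.074]*4]
    return -sum(score([(q[i],q[(i+1)%4]) for i in range(4)],n) for n in im)
rr=cv2.minAreaRect; t0=back("top",[[180,226]],.074)[0]
b=min((minimize(tinf,[t0[0]+dx,t0[1]+dy,a],method="Nelder-Mead",options=dict(initial_simplex=np.array([t0[0]+dx,t0[1]+dy,a])+np.array([[0,0,0],[.005,0,0],[0,.005,0],[0,0,.2]]))) for a in(.2,.6,1,1.4) for dx in(-.005,.005) for dy in (-.005,.005)),key=lambda r:r.fun); print("tin",b.x,b.fun)
th=np.linspace(0,2*np.pi,80)
def circ(p,rad,z,ns=("top","scene")):
    P=np.c_[p[0]+rad*np.cos(th),p[1]+rad*np.sin(th),th*0+z]; o=0
    for n in ns:
        u=proj(n,P).astype(np.float32); o-=cv2.remap(G[n],u[:,:1],u[:,1:],cv2.INTER_LINEAR).mean()
    return o
def cf(n,uv,rad,z):
    p0=back(n,[uv],z)[0,:2]; r=min((minimize(circ,p0+d,(rad,z),method="Nelder-Mead",options=dict(initial_simplex=p0+d+np.array([[0,0],[.006,0],[0,.006]]))) for d in([0,0],[.006,0],[-.006,0],[0,.006],[0,-.006])),key=lambda r:r.fun); return r.x,r.fun
print("jar",p:=cf("top",(438,231.5),.0245,.085),proj("scene",[[*p[0],.085]]))
print("cup",p:=cf("top",(332,251.5),.02,.060),W2S(s,[[*p[0],.06]]))
for n,uv,z in(("pink",(406,206.5),.085),("red",(471.5,203.5),.085),("bottle",(425,271),.24),("squat",(185,271),.052),("mill",(193,186),.12),("oil",(157,152),.2),("mustard",(427,173),.085)): print(n,back("top",[uv],z)[0].round(3))
# rectified wheel face from scene
N=300; g=np.linspace(-.12,.12,N); Y,Z=np.meshgrid(g,-g); u=proj("scene",S2W(s,np.c_[np.full(N*N,.01),.085+Y.ravel(),.145+Z.ravel()])).astype(np.float32).reshape(N,N,2)
w=cv2.remap(im["scene"],u,None,cv2.INTER_CUBIC); w=cv2.resize(w,(500,500))
v=im["scene"].copy(); v=cv2.resize(v[200:400,220:430],None,fx=3,fy=3,interpolation=cv2.INTER_CUBIC)
for e in tops:
    q=(proj("scene",S2W(s,e))-[220,200])*3+1; cv2.line(v,*[tuple(map(int,a)) for a in q],(0,0,255),1)
cv2.imwrite("pics/w1.png",np.hstack([w,np.zeros((500,2,3),np.uint8)])); cv2.imwrite("pics/st1.png",v)
c=[cv2.resize(im[n][y-25:y+25,x-25:x+25],(200,200),interpolation=cv2.INTER_CUBIC) for n,x,y in(("top",180,227),("scene",401,400),("top",434,231),("scene",251,198))]
cv2.imwrite("pics/mix.png",np.vstack([np.hstack([cv2.resize(w,(370,370)),cv2.resize(v,(388,370))]),np.pad(np.hstack(c)[:,:758],((0,0),(0,0),(0,0)))]))
E
python3 fit.py
```

```text
init [ 0.53552235 -0.0057213   0.12840239] sizes 0.17608297508390966 0.39725171158214956
('top',) [ 0.53539717 -0.00536526  0.117563  ] -85.41561889648438
('scene',) [ 0.53434818 -0.00316173  0.13953425] -105.89303588867188
('top', 'scene') [ 0.5352179  -0.00455571  0.12793296] -188.96937561035156
tin top ((557.2728271484375, 328.1037292480469), (48.01884460449219, 46.65701675415039), 45.82733154296875)
tin scene ((556.4635620117188, 326.57183837890625), (49.88745880126953, 49.496177673339844), 46.103580474853516)Traceback (most recent call last):
  File "fit.py", line 29, in <module>
    b=min((minimize(tinf,[t0[0]+dx,t0[1]+dy,a],method="Nelder-Mead",options=dict(initial_simplex=np.array([t0[0]+dx,t0[1]+dy,a])+np.array([[0,0,0],[.005,0,0],[0,.005,0],[0,0,.2]]))) for a in(.2,.6,1,1.4) for dx in(-.005,.005) for dy in (-.005,.005)),key=lambda r:r.fun); print("tin",b.x,b.fun)
  File "fit.py", line 29, in <genexpr>
    b=min((minimize(tinf,[t0[0]+dx,t0[1]+dy,a],method="Nelder-Mead",options=dict(initial_simplex=np.array([t0[0]+dx,t0[1]+dy,a])+np.array([[0,0,0],[.005,0,0],[0,.005,0],[0,0,.
[... 766 characters left out ...]
e(4)],n) for n in im)
                ~~~~~^^^^^^^^^^^^^^^^^^^^^^^^^^^^^^^^^^^^^^^^^
  File "fit.py", line 7, in score
    t=np.linspace(.03,.97,60)[:,None]; P=np.vstack([np.array(a)+(np.array(b)-a)*t for a,b in segs]); u=proj(n,P).astype(np.float32)
                                                                                                       ~~~~^^^^^
  File "h.py", line 9, in proj
    K,d,T=cam(n); return cv2.projectPoints(np.asarray(P,float).reshape(-1,3),cv2.Rodrigues(T[:3,:3])[0],T[:3,3],K,d)[0].reshape(-1,2)
          ~~~^^^
  File "h.py", line 6, in cam
    p=camera_params(n); f=240/np.tan(np.radians(p["vertical_fov"]/2))
ValueError: time passes only in moves, steps and waits
```

```bash
python3 - <<'E'
h=open("h.py").read()
h=h.replace("from station import *\ndef cam(n):","from station import *\nfrom functools import cache\n@cache\ndef cam(n):")
open("h.py","w").write(h)
E
python3 fit.py; python3 -c "
from h import *
print(sense()['clock'])"
```

```text
init [ 0.53552235 -0.0057213   0.12840239] sizes 0.17608297508390966 0.39725171158214956
('top',) [ 0.53539717 -0.00536526  0.117563  ] -85.41561889648438
('scene',) [ 0.53434818 -0.00316173  0.13953425] -105.89303588867188
('top', 'scene') [ 0.5352179  -0.00455571  0.12793296] -188.96937561035156
tin top ((557.2728271484375, 328.1037292480469), (48.01884460449219, 46.65701675415039), 45.82733154296875)
tin scene ((556.4635620117188, 326.57183837890625), (49.88745880126953, 49.496177673339844), 46.103580474853516)
tin [0.55696181 0.32722565 0.79791938] -234.21609497070312
jar (array([ 0.54799273, -0.36320929]), np.float64(-223.9604034423828)) [[246.51074092 188.81240186]]
cup (array([ 0.49402816, -0.0826947 ]), np.float64(-199.5758056640625)) [[-0.05082243 -0.07224526  0.06      ]]
pink [ 0.612 -0.279  0.085]
red [ 0.621 -0.453  0.085]
bottle [ 0.433 -0.301  0.24 ]
squat [0.44  0.308 0.052]
mill [0.658 0.279 0.12 ]
oil [0.727 0.353 0.2  ]
mustard [ 0.703 -0.336  0.085]
1.2
```

View pics/mix.png

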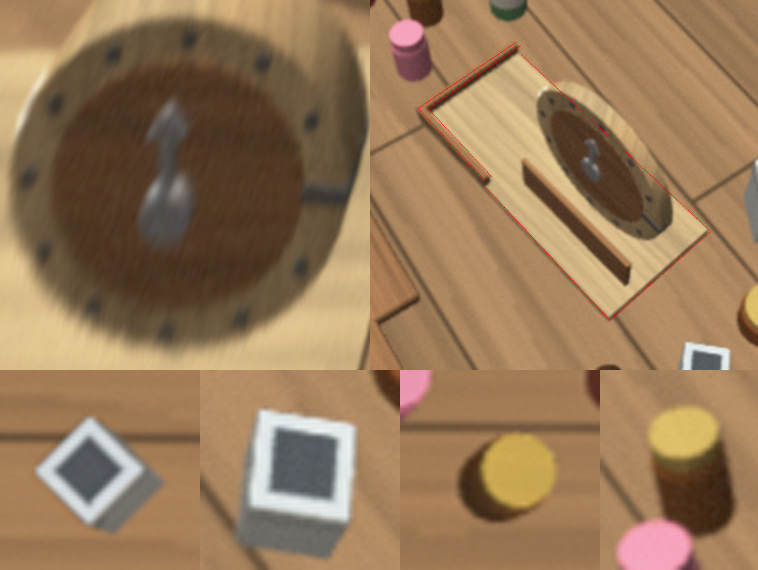

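The crops confirm the targets: the tin at top (180,227) is the smallest, and the gold-lidded jar is at top (438,231). The stand overlay fits. The rectified face puts the mark about 94° clockwise from the top, on the +y side. The bottle stands under the arm's line to the jar, so I'll work out the arm's shape and check clearance and tilt range.

```bash
cat >> h.py <<'E'
def down(a,tilt=0,s=None):
    """quaternion: tool down, jaws along world angle a; tilt: tool top leans about the jaw axis"""
    y=np.array([np.cos(a),np.sin(a),0]); z=np.array([0,0,-1.]); M=np.c_[np.cross(y,z),y,z]
    q=(R.from_rotvec(y*tilt)*R.from_matrix(M)).as_quat(); return [float(q[3]),*map(float,q[:3])]
def ik(p,a,tilt=0): return inverse_kinematics([float(v) for v in p],down(a,tilt))
s=np.array([.5352,-.00456,.128])
E
python3 - <<'E'
from h import *
rows=[];rhs=[]
for x in(.35,.45,.55,.65,.75):
  for z in(.05,.15,.3):
    for t in(-.5,-.2,0,.3):
      j=ik([x,0,z],np.pi/2,t)
      if j is None: continue
      A,B,C=j[1],j[1]-j[2],j[1]-j[2]+j[3]
      f=lambda v:([np.sin(v),np.cos(v)],[np.cos(v),-np.sin(v)])
      rows+= [[1,0]+sum((f(v)[0] for v in(A,B,C)),[]),[0,1]+sum((f(v)[1] for v in(A,B,C)),[])]; rhs+=[x,z]
c,res,rk,_=np.linalg.lstsq(np.array(rows),np.array(rhs),rcond=None); print(len(rows),c.round(4),res,rk)
def chain(j):
    A,B,C=j[1],j[1]-j[2],j[1]-j[2]+j[3]; p=np.array([c[0],c[1]]); out=[p]
    for k,v in enumerate((A,B,C)):
        a,b=c[2+2*k:4+2*k]; p=p+[a*np.sin(v)+b*np.cos(v),a*np.cos(v)-b*np.sin(v)]; out.append(p)
    return np.round(out,3).tolist()
for n,p,angs in(("tin",[.557,.327,.03],(.798,.798-np.pi/2)),("tinhi",[.557,.327,.34],(.798,.798-np.pi/2)),("jar",[.548,-.363,.028],(.128,)),("place",S2W(s,[[.051,-.161,.045]])[0],(.128,)),("placehi",S2W(s,[[.051,-.161,.34]])[0],(.128,)),("placejar",S2W(s,[[.05,-.108,.043]])[0],(.128,))):
    for a in angs:
        for a2 in(a,a+np.pi,a-np.pi):
            j=ik(p,a2); print(n,round(a2,2),None if j is None else (np.round(j,2).tolist(),chain(j)))
# wheel tilts: angle phi from top towards +y
for a in(.128,.128-np.pi):
  for d in range(-70,71,10):
    ph=np.radians(d); o=[]
    for sg in(1,-1):
      P=S2W(s,[[0,.085+.078*np.sin(ph),.145+.078*np.cos(ph)]])[0]
      q=ik(P,a,sg*ph); o.append(None if q is None else np.round(q,2).tolist())
    print(round(a,2),d,o)
print(R.from_quat(np.roll(down(.128,.3),-1)).as_matrix()[:,2])
E
```

```text
116 [0.0073 0.3124 0.5063 0.0021 0.0697 0.3965 0.001  0.4245] [0.00026693] 8
tin 0.8 ([0.42, 0.68, -0.16, 0.73, 0.0, 1.19], [[0.007, 0.312], [0.328, 0.704], [0.645, 0.455], [0.646, 0.031]])
tin 3.94 ([0.42, 0.68, -0.16, 0.73, 0.0, -1.95], [[0.007, 0.312], [0.328, 0.704], [0.645, 0.455], [0.646, 0.031]])
tin -2.34 ([0.42, 0.68, -0.16, 0.73, 0.0, -1.95], [[0.007, 0.312], [0.328, 0.704], [0.645, 0.455], [0.646, 0.031]])
tin -0.77 ([0.42, 0.68, -0.16, 0.73, 0.0, 2.76], [[0.007, 0.312], [0.328, 0.704], [0.645, 0.455], [0.646, 0.031]])
tin 2.37 ([0.42, 0.68, -0.16, 0.73, 0.0, -0.38], [[0.007, 0.312], [0.328, 0.704], [0.645, 0.455], [0.646, 0.031]])
tin -3.91 ([0.42, 0.68, -0.16, 0.73, 0.0, -0.38], [[0.007, 0.312], [0.328, 0.704], [0.645, 0.455], [0.646, 0.031]])
tinhi 0.8 ([0.42, 0.48, 0.31, 1.4, 0.0, 1.19], [[0.007, 0.312], [0.243, 0.761], [0.646, 0.764], [0.647, 0.339]])
tinhi 3.94 ([0.42, 0.48, 0.31, 1.4, 0.0, -1.95], [[0.007, 0.312], [0.243, 0.761], [0.646, 0.764], [0.647, 0.339]])
tinhi -2.34 ([0.42, 0.48, 0.31, 1.4, 0.0, -1.95], [[0.007, 0.312], [0.243, 0.761], [0.646, 0.764], [0.647
[... 3777 characters left out ...]
-0.26, 1.02, 0.0, -1.69]]
-3.01 10 [[0.14, 0.31, -0.25, 1.01, -0.17, -1.56], [-0.06, 0.31, -0.26, 1.04, 0.17, -1.76]]
-3.01 20 [[0.26, 0.36, -0.23, 1.03, -0.35, -1.43], [-0.13, 0.34, -0.26, 1.07, 0.34, -1.85]]
-3.01 30 [[0.36, 0.43, -0.19, 1.08, -0.51, -1.3], [-0.2, 0.39, -0.26, 1.1, 0.49, -1.94]]
-3.01 40 [[0.45, 0.53, -0.14, 1.16, -0.65, -1.15], [-0.25, 0.47, -0.25, 1.15, 0.64, -2.05]]
-3.01 50 [[0.53, 0.66, -0.07, 1.28, -0.78, -0.99], [-0.3, 0.57, -0.24, 1.22, 0.77, -2.19]]
-3.01 60 [[0.58, 0.8, 0.01, 1.44, -0.89, -0.79], [-0.34, 0.69, -0.21, 1.33, 0.89, -2.36]]
-3.01 70 [[0.62, 0.96, 0.11, 1.64, -0.97, -0.56], [-0.36, 0.84, -0.16, 1.48, 0.98, -2.57]]
[-0.03772338  0.29310261 -0.95533649]
```

Run:
```python
from h import *
P=lambda m:print(m,{k:np.round(v,3).tolist() for k,v in sense().items() if k in("clock","ee_pos","finger_gap","ft_force")})
move_straight([.18,-.52,.36],speed=.4); P("up")
goto([.557,.3272,.20],down(.798)); P("over")
move_straight([.557,.3272,.031],speed=.2); P("down")
clamp(); P("grip")
move_straight([.557,.3272,.36],speed=.35); P("lift")
goto(S2W(s,[[.05,-.16,.36]])[0].tolist(),down(.128)); P("above")
cv2.imwrite("pics/top1.png",grab_frame("top")[150:350,150:470])
```

```text
up {'clock': 1.675, 'ee_pos': [0.18, -0.521, 0.362], 'ft_force': [0.585, -0.031, -0.705], 'finger_gap': 0.086}
over {'clock': 4.958, 'ee_pos': [0.558, 0.326, 0.2], 'ft_force': [-1.166, -0.634, -0.83], 'finger_gap': 0.086}
down {'clock': 5.95, 'ee_pos': [0.558, 0.328, 0.032], 'ft_force': [0.306, 0.1, -0.612], 'finger_gap': 0.085}
grip {'clock': 6.358, 'ee_pos': [0.558, 0.328, 0.032], 'ft_force': [0.882, 0.813, 5.889], 'finger_gap': 0.051}
lift {'clock': 7.45, 'ee_pos': [0.556, 0.327, 0.358], 'ft_force': [0.507, -1.156, -2.372], 'finger_gap': 0.051}
above {'clock': 9.225, 'ee_pos': [0.605, -0.156, 0.36], 'ft_force': [0.269, 0.527, -1.123], 'finger_gap': 0.052}
```

```bash
cat >> h.py <<'E'
def st(): 
    q=sense(); a=W2S(s,[q["ee_pos"]])[0]; f=W2S([0,0,s[2]],[q["ft_force"]])[0]
    return q["clock"],a,f,q["finger_gap"]
def show(m):
    c,a,f,g=st(); print(m,round(float(c),2),"stand",a.round(4),"F",f.round(1),"gap",round(float(g),4))
def to(p,**k): move_straight(S2W(s,[p])[0].tolist(),**k)
def step(p,d,lim,n,avg=3):
    """1-step moves along d (stand axes) until the force change along d reaches lim"""
    p=np.array(p,float); d=np.array(d,float); u=d/np.linalg.norm(d)
    f0=np.mean([(dwell(.03),st()[2])[1] for _ in range(avg)],0)
    for i in range(n):
        p=p+d; to(p,speed=.03); f=np.mean([(dwell(.03),st()[2])[1] for _ in range(avg)],0)-f0
        print("  ",(p*1000).round(1),f.round(1))
        if -f@u>lim: break
    return p
E
python3 - <<'E'
from h import *
to([.048,-.158,.10],speed=.3); to([.048,-.158,.053],speed=.08); show("low")
p=step([.048,-.158,.053],[0,0,-.0015],4,7); show("board")
p=step(p,[0,-.0015,0],5,8); show("end")
p=step(p,[.0015,0,0],5,8); show("front")
E
```

```text
low 11.03 stand [ 0.0482 -0.1581  0.0531] F [ 0.3  0.  -1.4] gap 0.0514
   [  48.  -158.    51.5] [ 0.3  0.4 -0.5]
   [  48. -158.   50.] [0.2 0.7 0.4]
   [  48.  -158.    48.5] [0.7 0.3 0.5]
   [  48. -158.   47.] [0.7 0.2 4. ]
board 12.53 stand [ 0.0484 -0.1582  0.0474] F [0.1 0.2 3. ] gap 0.0515
   [  48.  -159.5   47. ] [0.4 2.7 2.9]
   [  48. -161.   47.] [-0.   3.   2.5]
   [  48.  -162.5   47. ] [0.4 3.4 2.4]
   [  48. -164.   47.] [-0.1  3.1  2.9]
   [  48.  -165.5   47. ] [0.6 2.6 2.6]
   [  48. -167.   47.] [0.1 3.  3.8]
   [  48.  -168.5   47. ] [0.2 3.2 3.3]
   [  48. -170.   47.] [0.8 6.7 4.6]
end 15.43 stand [ 0.0483 -0.1676  0.0475] F [0.8 6.8 7.7] gap 0.0512
   [  49.5 -170.    47. ] [-3.9 -0.6  3. ]
   [  51. -170.   47.] [-7.  -0.9  6.4]
front 16.23 stand [ 0.0485 -0.1676  0.0475] F [-7.6  6.1 14.3] gap 0.0513
```

Run:
```python
from h import *
p=step([.051,-.169,.0475],[.002,0,0],14,6); show("front")
cv2.imwrite("pics/top2.png",grab_frame("top")); cv2.imwrite("pics/scene2.png",grab_frame("scene"))
a=cv2.imread("pics/scene2.png")[180:330,200:400]; cv2.imwrite("pics/v2.png",cv2.resize(a,(800,600),interpolation=cv2.INTER_CUBIC))
```

```text
[  53.  -169.    47.5] [ 2.9 -2.5 -5.3]
   [  55.  -169.    47.5] [-0.3 -1.9 -2.2]
   [  57.  -169.    47.5] [-1.3 -2.5 -1.3]
   [  59.  -169.    47.5] [-1.8 -2.2 -1.4]
   [  61.  -169.    47.5] [-2.5 -2.4 -0.7]
   [  63.  -169.    47.5] [-8.5 -2.2  4.1]
front 18.43 stand [ 0.0575 -0.1675  0.0476] F [-16.4   4.4  17.4] gap 0.051
```

View pics/v2.png

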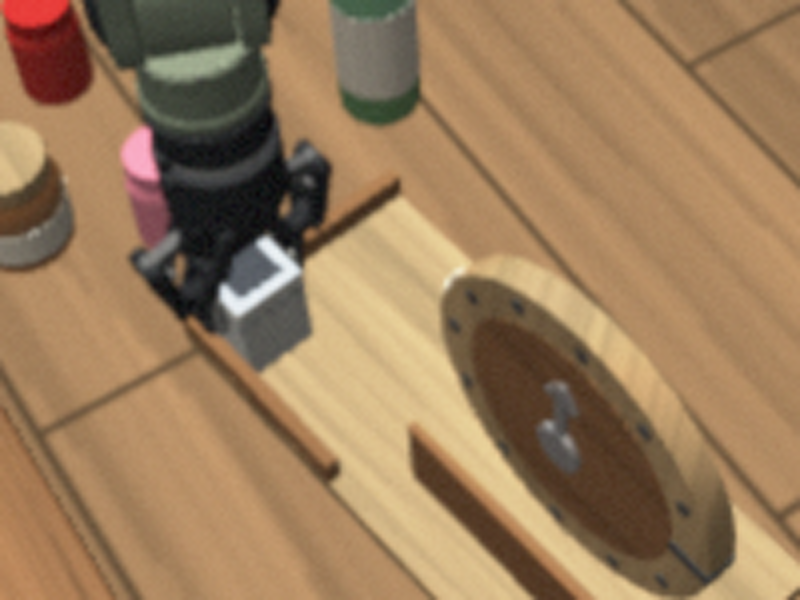

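Run:
```python
from h import *
to([.0585,-.1683,.0477],speed=.05); show("ease")
open_jaws(); show("open")
to([.0575,-.1675,.25],speed=.3); show("up")
goto([.548,-.363,.25],down(.128)); show("overjar")
cv2.imwrite("pics/top3.png",grab_frame("top")); cv2.imwrite("pics/scene3.png",grab_frame("scene"))
for n in("top","scene"):
    m=[r for r in regions_of(n,"tin")]
    print(n,[(round(r["conf"],2),[int(v) for v in r["extent"]]) for r in m], proj(n,S2W(s,[[.0575,-.1675,.089]])).round(0))
    im=cv2.imread(f"pics/{n}3.png"); u=proj(n,S2W(s,[[.0575,-.1675,.089]]))[0].astype(int); x0,y0=u-25
    b=im[y0:y0+50,x0:x0+50]; k,l,sta,_=cv2.connectedComponentsWithStats((b.min(2)>190).astype(np.uint8)); j=1+sta[1:,4].argmax()
    pts=np.argwhere(l==j)[:,::-1]+[x0,y0]; r=cv2.minAreaRect((W2S(s,back(n,pts,.089))[:,:2]*1000).astype(np.float32)); print(r)
a=[cv2.resize(cv2.imread(f"pics/{n}3.png")[y:y+90,x:x+130],(780,540),interpolation=cv2.INTER_CUBIC)[:,:390*2] for n,x,y in(("scene",210,210),)]
b=cv2.resize(cv2.imread("pics/top3.png")[190:290,290:440],(390,260),interpolation=cv2.INTER_CUBIC)
cv2.imwrite("pics/v3.png",np.hstack([cv2.resize(a[0],(390,270))[:260],b]))
```

```text
ease 18.77 stand [ 0.0564 -0.1675  0.0475] F [-7.8  2.9  8.5] gap 0.0517
open 19.22 stand [ 0.0588 -0.1685  0.0476] F [-1.1  0.6 -0.9] gap 0.0854
up 20.04 stand [ 0.0569 -0.1672  0.2486] F [-0.1 -0.3 -0.1] gap 0.0855
overjar 20.89 stand [-0.0329 -0.3559  0.249 ] F [ 0.5 -0.   0.6] gap 0.0856
top [(0.77, [179, 345, 40, 32]), (0.64, [302, 236, 156, 82]), (0.58, [219, 311, 42, 39]), (0.55, [360, 207, 25, 27])] [[362. 206.]]
((56.72571563720703, -166.52401733398438), (49.695350646972656, 47.90774917602539), 0.5369548201560974)
scene [(0.86, [503, 322, 56, 53]), (0.67, [445, 306, 46, 47]), (0.6, [262, 252, 30, 36]), (0.31, [204, 231, 33, 32])] [[261. 247.]]
((55.20322036743164, -167.92604064941406), (50.592586517333984, 49.81177520751953), 0.16638700664043427)
```

View pics/v3.png

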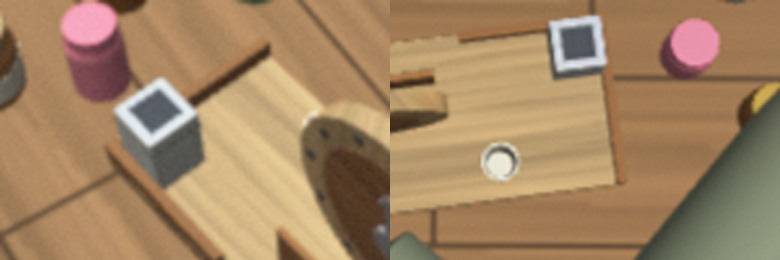

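The tin sits square in the corner; top view pixel (360,207). Both cameras and the contact positions agree within about 1.5 mm, and they put the stand about (+2.6, −3.4) mm from my fit, so I'll shift the frame. Next, the jar.

```bash
cat >> h.py <<'E'
s[:2]=S2W(s,[[.0026,-.0034,0]])[0,:2]
E
python3 - <<'E'
from h import *
move_straight([.548,-.363,.028],speed=.2); show("down")
clamp(); show("grip")
q=sense()["ee_pos"]
move_straight([.548,-.363,.16],speed=.3); show("lift")
to([.047,-.098,.16],speed=.3); to([.047,-.098,.05],speed=.12); show("low")
p=step([.047,-.098,.049],[0,0,-.0015],4,7); show("board")
p=step(p,[.002,0,0],7,8); show("front")
E
```

```text
down 22.35 stand [-0.0349 -0.3545  0.0293] F [ 0.1  0.8 -0.4] gap 0.0855
grip 22.76 stand [-0.0349 -0.3546  0.0295] F [0.3 1.  6.2] gap 0.0523
lift 23.35 stand [-0.0359 -0.3535  0.1598] F [-0.1  0.2 -3.4] gap 0.0525
low 25.47 stand [ 0.0476 -0.0984  0.0508] F [ 0.2  0.5 -1.8] gap 0.052
   [ 47.  -98.   47.5] [ 0.2  0.7 -0.6]
   [ 47. -98.  46.] [0.  0.1 0.1]
   [ 47.  -98.   44.5] [ 0.6 -0.2 -0.3]
   [ 47. -98.  43.] [-3.   1.5 10.9]
board 26.97 stand [ 0.0472 -0.0981  0.0445] F [-3.1  1.   9.2] gap 0.0523
   [ 49. -98.  43.] [-5.2 -0.8  4.5]
   [ 51. -98.  43.] [-10.   -0.7   9.8]
front 27.77 stand [ 0.0476 -0.0981  0.0446] F [-12.3   0.9  19.3] gap 0.0525
```

Run:
```python
from h import *
to([.048,-.098,.0452],speed=.03); show("eased")
p=step([.048,-.098,.0452],[0,-.002,0],8,9); show("tin")
p[1]+=.002
p=step(p,[.002,0,0],8,8); show("front")
```

```text
eased 28.04 stand [ 0.0482 -0.0981  0.0452] F [-0.3 -0.6 -1.8] gap 0.0525
   [  48.  -100.    45.2] [0.  0.5 0.5]
   [  48.  -102.    45.2] [-0.8  0.5  0. ]
   [  48.  -104.    45.2] [-0.5  0.2  0. ]
   [  48.  -106.    45.2] [-0.5  0.1  0.1]
   [  48.  -108.    45.2] [-1.   0.4  0.6]
   [  48.  -110.    45.2] [-0.9  2.2  0.5]
   [  48.  -112.    45.2] [-1.   7.3  3.5]
   [  48.  -114.    45.2] [-1.  12.   6.3]
tin 30.94 stand [ 0.0478 -0.1099  0.0453] F [-0.9 11.5  4.1] gap 0.0523
   [  50.  -112.    45.2] [-1.9 -6.6 -2. ]
   [  52.  -112.    45.2] [-3.6 -5.8 -1.3]
   [  54.  -112.    45.2] [-6.8 -5.7  2.5]
   [  56.  -112.    45.2] [-8.2 -5.4  3.2]
front 32.44 stand [ 0.0523 -0.1096  0.0447] F [-8.8  7.3  6.2] gap 0.0521
```

Run:
```python
from h import *
p=step([.0575,-.111,.0452],[.0015,0,0],10,3); show("front")
to([.0545,-.1105,.0453],speed=.05); show("ease")
open_jaws(); show("open")
c=st()[1]; to([c[0],c[1],.30],speed=.3)
goto(S2W(s,[[0,.085,.36]])[0].tolist(),down(.128)); show("overwheel")
cv2.imwrite("pics/scene4.png",grab_frame("scene")); cv2.imwrite("pics/top4.png",grab_frame("top"))
a=cv2.resize(cv2.imread("pics/scene4.png")[200:300,220:370],(390,260),interpolation=cv2.INTER_CUBIC)
b=cv2.resize(cv2.imread("pics/top4.png")[180:280,260:410],(390,260),interpolation=cv2.INTER_CUBIC)
cv2.imwrite("pics/v4.png",np.hstack([a,b]))
```

```text
[  59.  -111.    45.2] [-4.4 -2.3  4. ]
   [  60.5 -111.    45.2] [-8.3 -2.7  7. ]
   [  62.  -111.    45.2] [-11.7  -2.8  10.2]
front 33.6 stand [ 0.0539 -0.1096  0.0448] F [-20.5   4.4  15.4] gap 0.0523
ease 33.9 stand [ 0.0534 -0.1097  0.045 ] F [-3.7  4.  -0.9] gap 0.0525
open 34.33 stand [ 0.055  -0.111   0.0456] F [ 0.3  0.2 -0.2] gap 0.0853
overwheel 36.19 stand [2.00e-04 8.43e-02 3.59e-01] F [-0.3  0.3  0.5] gap 0.0852
```

View pics/v4.png

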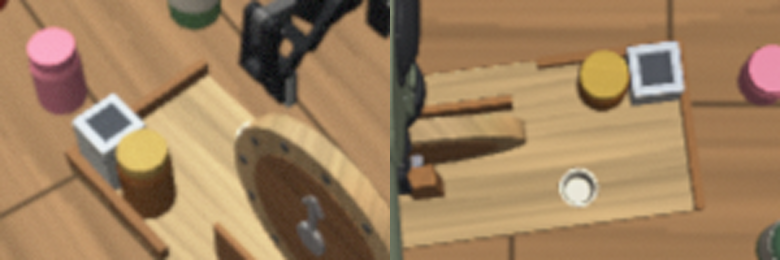

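The jar stands against both the tin and the front fence, with a firm stop at stand (53.6, −109.7) mm. Next comes the wheel, in a single 94° pinch-and-arc stroke.

```bash
cat >> h.py <<'E'
def wpose(deg,r,x=0.):
    ph=np.radians(deg); return S2W(s,[[x,.085+r*np.sin(ph),.145+r*np.cos(ph)]])[0].tolist(),down(.128,-ph)
def arc(d0,d1,r,n,x=0.,speed=.06):
    for d in np.linspace(d0,d1,n+1)[1:]:
        p,q=wpose(d,r,x); move_straight(p,speed=speed,rot=q)
E
python3 - <<'E'
from h import *
goto(*wpose(47,.21)); show("pre")
move_straight(wpose(47,.081)[0],speed=.2); show("in")
clamp(); dwell(.1); show("clamped")
c,a,f,g=st()
if abs(f[0])<30 and abs(f[1])<25:
    arc(47,37,.081,1); show("arc10")
E
```

```text
pre 37.09 stand [2.000e-04 2.386e-01 2.870e-01] F [-0.5 -0.4 -0. ] gap 0.0852
in 37.88 stand [0.0007 0.1433 0.2017] F [-1.   0.8  0.2] gap 0.0853
clamped 38.6 stand [-0.0017  0.1451  0.2002] F [-6.9  5.2  4.4] gap 0.0194
arc10 38.98 stand [-0.0016  0.1341  0.2101] F [-6.   4.4  3.5] gap 0.0194
```

Run:
```python
from h import *
arc(37,-47,.081,9,x=-.002); dwell(.3); show("end")
open_jaws(); show("open")
move_straight(wpose(-47,.2,-.002)[0],speed=.25); 
goto(*wpose(-10,.3)); show("away")
cv2.imwrite("pics/scene5.png",grab_frame("scene")); im=cv2.imread("pics/scene5.png")
N=300; g=np.linspace(-.12,.12,N); Y,Z=np.meshgrid(g,-g); u=proj("scene",S2W(s,np.c_[np.full(N*N,.01),.085+Y.ravel(),.145+Z.ravel()])).astype(np.float32).reshape(N,N,2)
w=cv2.resize(cv2.remap(im,u,None,cv2.INTER_CUBIC),(400,400))
v=cv2.resize(im[200:350,220:420],(533,400),interpolation=cv2.INTER_CUBIC)[:,:400]
cv2.imwrite("pics/v5.png",np.hstack([w,v]))
```

```text
end 42.59 stand [-0.0008  0.0257  0.1995] F [ 7.  -5.1  3.8] gap 0.0191
open 43.25 stand [-0.0021  0.0257  0.2002] F [-0.6 -1.6 -0.1] gap 0.0852
away 44.67 stand [-0.0007  0.0339  0.439 ] F [-0.5 -0.8 -0.9] gap 0.0854
```

View pics/v5.png

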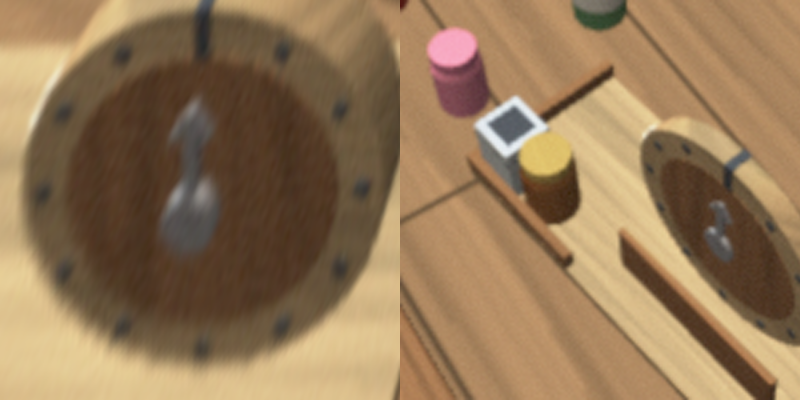

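The mark is at the top: rectified face (204,30), opposite stud (201,348), left and right studs level within about 0.7°. The tin and jar are in place and the tool is clear. I'll do one final numeric check that all is at rest, then hand in.

Run:
```python
from h import *
dwell(.5); i=grab_frame("scene"); d=cv2.absdiff(cv2.GaussianBlur(i,(0,0),2),cv2.GaussianBlur(cv2.imread("pics/scene5.png"),(0,0),2)).max(2)[215:345,225:425]; print("max diff",d.max())
b=i[200:260,230:290]; print("tin top still", (W2S(s,back("scene",np.argwhere(b.min(2)>190)[:,::-1]+[230,200],.089)).mean(0)*1000).round(1))
if d.max()<25: close_job(); print("closed",sense()["clock"])
```

```text
max diff 2
tin top still [  55.2 -164.2   89. ]
the job is handed in; nothing more can be done
the job is handed in; nothing more can be done
```

I did all three steps in order and handed the job in at about 46 s of the 72 s allowed. `close_job()` gives no verdict, so the result rests on my own checks.

- **Tin:** I used the smallest of the three tins and pushed it into the fence corner until both fences stopped it. The last picture puts its centre at stand (55.2, −164.2) mm, inside the limits of 49–60 and −170 to −159. It was square within about 0.5° when I measured it after release.
- **Jar:** I used the gold-lidded jar and left the pink and red ones alone. It stopped against the tin and the front fence with the tool at (53.6, −109.7) mm, inside the limits of 48–59 and −120 to −103. The later pictures show it upright and touching both.
- **Wheel:** I gripped the rim and turned it 94° in one stroke. The mark reads within about 1° of straight up (under 2 mm, limit 10 mm).
- **At hand-in:** Two pictures about half a second apart showed no movement, and the tool was well clear of everything. The squat jar, mill, oil and mustard were not re-measured at the end. I saw no contact with them, and the cup and the pink jar looked undisturbed.

**Disagreement:** The camera fit of the stand differed from the fence contacts by about 2.6 mm in x and 3.4 mm in y. I shifted the stand frame to match the contacts, so the tin and jar positions above are in that shifted frame. The rectified view of the wheel then came out centred.

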